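# Close the controller's cover and hold its recessed reset button down

### The job

Get the bench controller ready and reset it: first press its open hinged cover down until the catch snaps and holds it shut by itself. Then draw the slim screwdriver out of the tool stand, reach its shaft straight down through the small round hole in the controller's top and push the recessed reset button fully down, and finish while still gripping the screwdriver and holding the button down, with the cover still latched. Leave the nut driver in the stand and the jar and the marker where they are.

Things in the scene. Friction and masses are not known exactly. Their poses are not given: they have to be found in the camera images.
- controller: Grey controller box, fixed to the bench, 120 (its x) x 140 (its y) x 55 mm high. Origin: centre of its underside; its -x side faces the robot when its yaw is 0, z up. A black hinged cover lies over its +y half, the reset hole is in the flat top of its -y half. It may stand left or right of the robot's middle, the tool stand on the other side.
- cover_press (a point): Point to press: on the ribbed top face of the cover, 68 mm from the hinge axis and 12 mm in from the free edge, in the middle of the cover's 70 mm width. Moves with the cover; with the cover shut it lies 60 mm above the bench. Its axes are the cover's: y along the hinge, z square to the top face.
- cover_hinge (a point): Point on the cover's hinge axis, at the same place across the width as cover_press; 57 mm above the bench. The axis runs along the controller's y; the cover reaches from it towards the controller's -x side and its free edge swings up.
- cover (a joint): Angle of the cover (rad): 0 shut flat, growing as the free edge rises; starts open at 0.8 to 1.1. A weak spring pushes it open; let go unlatched, it rises again to about 0.5. A sprung catch is met at about 0.11 and gives way at about 12 N on cover_press; below 0.06 it has snapped over and holds the cover shut, at rest near 0.01.
- reset_hole (a point): Centre of the mouth of the reset hole in the controller's top, 55 mm above the bench. Round, vertical, 13 mm in diameter; the button's white face lies 20 mm below the mouth. Axes as the controller's.
- reset_button (a joint): Travel of the reset button (m): 0 up, 0.005 fully down (bottom stop). Spring: 3 N to start it, 6 N fully down; it springs back when let go.
- screwdriver_grip (a point): Slim screwdriver, standing handle up in one of the two places of the tool stand. Round handle 28 mm in diameter and 100 mm long, slim bare shaft 4 mm in diameter and 74 mm long. This point lies on its axis in the handle, 40 mm below the top of the handle and 134 mm from the shaft's tip; in the stand it is about 150 mm above the bench. Its own y axis points along the tool, from tip to handle end. 70 g.
- screwdriver_tip (a point): Tip of the screwdriver's shaft.
- screwdriver: The screwdriver itself; origin on the side of the handle, 87 mm from the tip along its y axis (y points from tip to handle end).
- tool_stand: Tool stand fixed to the bench, 70 (x) x 160 (y) x 112 mm high, two places 80 mm apart along its y, each holding a tool upright: the wooden top plate is 112 mm above the bench and hugs the handle's lowest 22 mm loosely (33 mm holes); the shaft hangs below through an open frame. Lift a tool 100 mm to draw it clear of the stand (165 mm for its tip to pass over the other tool). The tools may lean by up to about 4 degrees in it. Origin: centre of its underside.
- nut_driver_grip (a point): Nut driver in the other place of the stand; leave it there. Handle 26 mm in diameter and only 78 mm long, so its top is 168 mm above the bench, about 22 mm lower than the screwdriver's; its shaft, 12 mm thick at the end, barely fits the reset hole. Point on its axis in the handle, about 140 mm above the bench.
- screw_jar_centre (a point): Centre of a white jar with a screw cap, 50 mm in diameter, 66 mm tall, standing between the controller and the stand. Leave it.
- marker_centre (a point): Centre of a marker pen 130 mm long, 18 mm thick, lying in front between the two. Leave it.
Things that resemble listed ones, but are neither listed nor needed, are in the scene too. Leave any blue look-alike of the controller alone.

How it is judged:
By the outcome, as a careful person would: the job done as asked, in the order asked, and still so for the second after the job is handed in, while the arm keeps its last pose, push and grip.
It also fails if it takes over 61 s, if anything falls off the work surface, if the arm or the gripper's body presses on something with over 40 N, if the wrist force passes 120 N, or if a joint passes its speed limit or range.

### The arm

A 6-joint arm with a two-finger parallel gripper is mounted at the origin on a cart in front of the work surface, level with it; the furniture and walls round the work are solid. World frame = base frame: x ahead of the robot, y to its left, z up, the work surface at z = 0. Lengths are in m, angles in rad, forces in N, time in s.
With the tool pointing down it reaches from about 0.375 to 0.975 m from the base axis. Payload 3.8 kg.
Tool frame: the origin (TCP) lies on the centre line of the jaws, within the pads' length; the fingertips stand 8 mm ahead of it and the grasp point (between the pads) lies 11 mm behind it; z points along the fingers, y is the direction in which the jaws open and shut (so a half turn about z gives the same grasp; the last joint's range is limited). The gripper opens to 85 mm and grips with 20 to 120 N. Pads are 22 mm wide; open, the fingers measure 114 mm over their backs; the gripper's body (76 mm by 85 mm) begins 54 mm behind the grasp point. The pads swing forward as they close: fully open they stand 13 mm farther back than shut.
Start: joints at [0.69, 0.264, 1.604, -0, 1.274, -0.037], TCP at [0.504, 0.449, 0.239] pointing down, gripper open.
Joint ranges: [-2.63, 2.63], [-0.94, 2.18], [0.31, 2.57], [-1.31, 4.45], [0, 2.66], [-2.55, 2.55]. Speed limits (rad/s): [2.57, 2.57, 3.14, 3.14, 3.14, 3.14].

### API

Orientations are given as a rotation vector (axis times angle).
In Python, from workcell import * gives the robot as it stands.
- The arm moves only by the tool play_rows, never from a script. Its arguments are lists of equal length, an entry for each row: "slide": the shift along the tool's x, y, z in cm, a list of three; "delta_rot": the turn, a rotation vector about the tool's x, y, z in rad, a list of three. In form: {"slide": [[x, y, z], ...], "delta_rot": [[wx, wy, wz], ...]}. A call has 1 to 12 rows; each row is the pose to reach, as a shift and turn from the pose measured when the call began, along the tool's axes at that moment; what a row does not reach only later rows make up. A row lasts 1/12 s, in which the tool goes at most 41.7 mm and 7.16 degrees, less where a joint would pass 70% of its speed; a pose out of reach is approached as far as the arm can. A call with a gripper value outside its range is refused whole. "hand" is the opening, from 0 (shut) to 1 (fully open), set as the call begins (left out, the last holds). The fingers move at their own pace and stop on an object; "force" is the grip in N (left out, the last holds). Time passes only in rows, so rows that repeat a pose let the fingers close. It gives the time, the measured TCP pose, the force and the opening at its end, in the units of the state.
- read_state(): the state, without advancing time (a new reading comes with each control period).
- read_camera(name): name is "scene" or "top" or "wrist"; returns a dict with "image" (420x560x3 uint8, red, green, blue), "depth" (420x560 float32, m along the optical axis (not along the pixel's ray), 0 where there is no reading), "fovy" (degrees; the focal length in pixels is half the picture's height over the tangent of half this angle, whatever the lens; pixels are square), "cx", "cy" (the principal point, pixels), "world_from_camera" (4x4, takes a point from camera to world coordinates); the wrist camera has in their place "hand_eye" (4x4, takes a point from camera to tool coordinates, whose origin is the TCP and whose axes are the flange's). Camera axes: x right, y up, looking along -z (the intrinsics and any distortion apply to the point x, -y, -z); pixel columns grow to the right and rows downward; lengths in m; the calibration is good to about 2 mm. A picture is of the moment at which its call begins: read the wrist's pose just before it.
- finish_job(): hands the job in, once; it reports no verdict.
Trained networks look in a picture, given as the dict that the camera call returned (one of the last four; its "shot" number tells which), for a name from the list of things; names that differ only in an ending like _2 or _b are one class to them, and where a whole thing is asked for, a point or a joint stands for the part that bears it (a point fixed in the world has none). Each returns a list of dicts, best first, with "conf" (0 to 1); they miss things now and then, are a little off and sometimes report something else, mostly with a low value. They report only what shows in the picture. A call takes as long as a camera call. They do not tell look-alikes from the thing itself.
- spot_in(target, picture): "bbox" ([centre column, centre row, width, height] in pixels, round what is visible of it).
- landmark_of(target, picture): "at" ([column, row] in pixels: a listed point, or the origin of a listed thing).
The state is a dict: "time": time; "q": joint angles; "joint_vel": joint speeds; "joint_torque": joint torques, N m; "tool_pos": TCP position; "tcp_rot": TCP orientation; "wrist_force": force on the tool from outside, world axes, zero at the start; "torque": the same for the moment, N m; "width": opening from 0.0 (shut) to 1.0 (fully open).
Only numpy, scipy, OpenCV 4.12 (cv2) and the standard library are available. Lean on these libraries where they do the work, as an engineer would, in place of code of your own. Each camera call takes 0.05 s, during which the arm holds its last target.

## Working session

There is one attempt and no reset: what is moved stays moved. The work goes in short steps, Python scripts to look and compute and a tool call to move; the robot and the scene stay as the last step left them, time stands still between calls to the robot, and variables do not carry over. Pictures are saved under pics/ and viewed, and the job is handed in when it is done.

Besides the shell and the picture viewer there is one more tool, called as name(argument=value, ...) on one line, values as JSON. play_rows: Moves the arm, as the interface text tells. Its arguments: {"type":"object","properties":{"slide":{"type":"array"},"delta_rot":{"type":"array"},"hand":{"type":"number"},"force":{"type":"number"}},"required":["slide","delta_rot"]}

```bash
mkdir -p pics; ls; cat > h.py <<'E'
from workcell import *
import numpy as np, cv2
from scipy.spatial.transform import Rotation as R
def cam(name):
    s=read_state(); p=read_camera(name)
    if 'world_from_camera' in p: p['W']=np.array(p['world_from_camera'])
    else:
        T=np.eye(4);T[:3,:3]=R.from_rotvec(s['tcp_rot']).as_matrix();T[:3,3]=s['tool_pos'];p['W']=T@np.array(p['hand_eye'])
    p['f']=p['image'].shape[0]/2/np.tan(np.radians(p['fovy'])/2)
    return p
def save(p,n): cv2.imwrite('pics/'+n,p['image'][:,:,::-1])
def ray(p,uv):
    d=np.array([(uv[0]-p['cx'])/p['f'],-(uv[1]-p['cy'])/p['f'],-1.0])
    return p['W'][:3,3],p['W'][:3,:3]@d
def at_depth(p,uv,z=None):
    o,d=ray(p,uv)
    if z is None: z=p['depth'][int(round(uv[1])),int(round(uv[0]))]
    return o+d*z
def at_height(p,uv,h):
    o,d=ray(p,uv); return o+d*(h-o[2])/d[2]
def tri(rays):
    A=np.zeros((3,3));b=np.zeros(3)
    for o,d in rays:
        d=d/np.linalg.norm(d);P=np.eye(3)-np.outer(d,d);A+=P;b+=P@o
    x=np.linalg.solve(A,b); 
    return x,[np.linalg.norm((np.eye(3)-np.outer(d,d)/(d@d))@(x-o)) for o,d in rays]
E
python3 - <<'E'
from h import *
print(read_state())
for n in ['scene','top','wrist']:
    p=cam(n);save(p,n+'0.png')
    print(n,{k:v for k,v in p.items() if k not in('image','depth')})
    for t in ['controller','cover_press','cover_hinge','reset_hole','screwdriver_grip','nut_driver_grip','tool_stand','screw_jar_centre','marker_centre']:
        for l in landmark_of(t,p)[:3]:
            print(n,t,np.round(l['at'],1),round(l['conf'],2),at_depth(p,np.clip(l['at'],0,[559,419])).round(3))
E
```

```text
pics
{'time': 0.0, 'q': array([ 6.90136795e-01,  2.64776663e-01,  1.60537001e+00,  7.86616614e-07,
        1.27368473e+00, -3.69041991e-02]), 'joint_vel': array([-0.00118485, -0.00097846, -0.00013127, -0.00109858, -0.00182566,
        0.00087493]), 'joint_torque': array([-1.69310720e-04, -5.15108979e+01, -3.67313969e+01, -1.29840387e-04,
        1.28939480e-02,  1.68990965e-05]), 'tool_pos': array([0.50378049, 0.44819349, 0.23794831]), 'tcp_rot': array([-1.28599461, -2.86523641,  0.00315146]), 'wrist_force': array([-0.12978558, -0.48824367,  0.76370314]), 'torque': array([ 0.01569287,  0.00716369, -0.022362  ]), 'width': 0.9997604992036252}
scene {'fovy': 48.33380116621059, 'cx': 277.1151454981571, 'cy': 206.4871275894416, 'world_from_camera': array([[ 0.82637229,  0.37132732, -0.42334957, -0.00586993],
       [-0.5630847 ,  0.53597497, -0.62902024, -0.71130595],
       [-0.00666763,  0.75818656,  0.65200359,  0.85258413],
       [ 0.        ,  0.        ,  0.        ,  1.        ]]), 'shot': 1, 'W': array([[ 0.82637229,  0.37132732, -0.42334957, -0.00586993],
       [-0.5630847 ,  0
[... 3413 characters left out ...]
-04, -3.17288317e-01,  9.48329087e-01,
         3.74486781e-01],
       [ 0.00000000e+00,  0.00000000e+00,  0.00000000e+00,
         1.00000000e+00]]), 'f': np.float64(310.38204383782795)}
wrist controller [171.2 324.8] 0.95 [0.474 0.42  0.272]
wrist controller [ 27.3 259.7] 0.93 [0.35  0.197 0.061]
wrist cover_hinge [181.8 348.3] 0.9 [0.553 0.212 0.061]
wrist cover_hinge [ 23.8 276. ] 0.85 [0.357 0.176 0.061]
wrist reset_hole [166.8 323.7] 0.56 [0.471 0.422 0.276]
wrist reset_hole [ 27.  355.4] 0.27 [0.442 0.409 0.302]
wrist nut_driver_grip [169.9 325.4] 0.61 [0.473 0.42  0.274]
wrist tool_stand [183.  346.4] 0.5 [0.553 0.215 0.061]
wrist marker_centre [ 27.4 354.1] 0.89 [0.441 0.41  0.302]
```

```bash
python3 - <<'E'
import cv2,numpy as np
a=cv2.imread('pics/scene0.png');b=cv2.imread('pics/top0.png')
cv2.imwrite('pics/scene0c.png',cv2.resize(a[110:330,160:420],None,fx=2.7,fy=2.7,interpolation=cv2.INTER_CUBIC))
cv2.imwrite('pics/top0c.png',cv2.resize(b[130:330,150:420],None,fx=2.9,fy=2.9,interpolation=cv2.INTER_CUBIC))
E
```

```text
(no output)
```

View pics/scene0c.png

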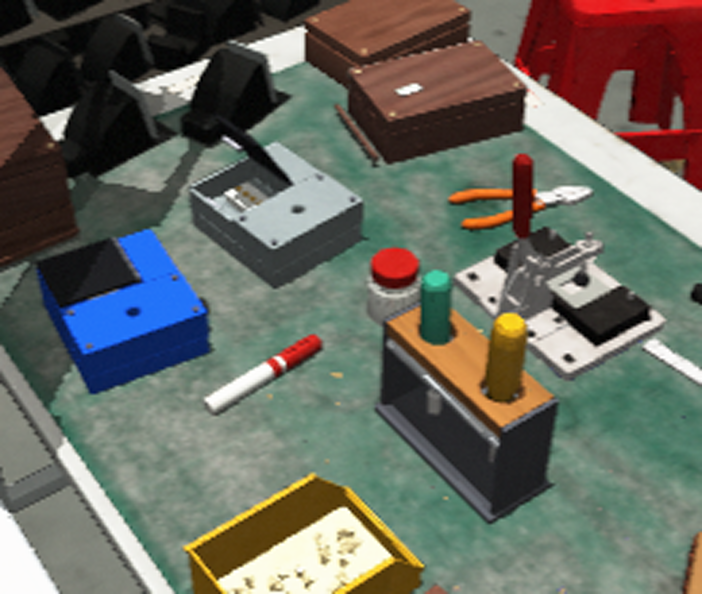

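View pics/top0c.png

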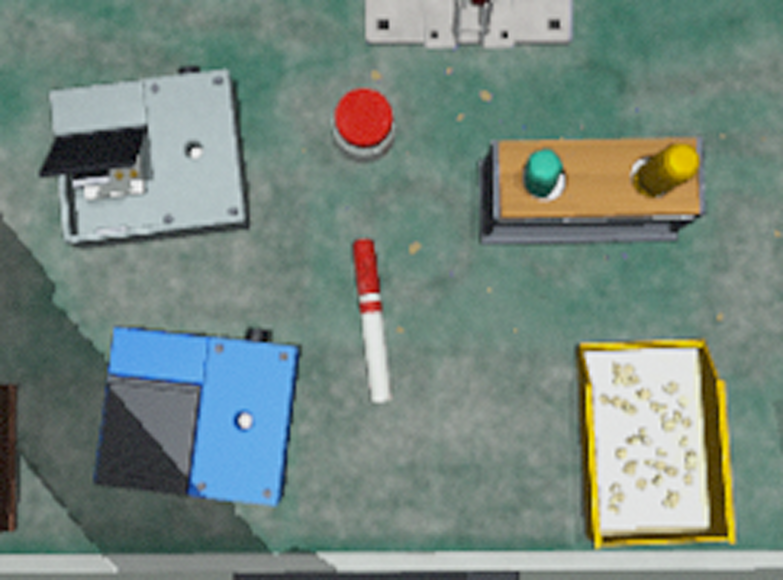

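View pics/wrist0.png

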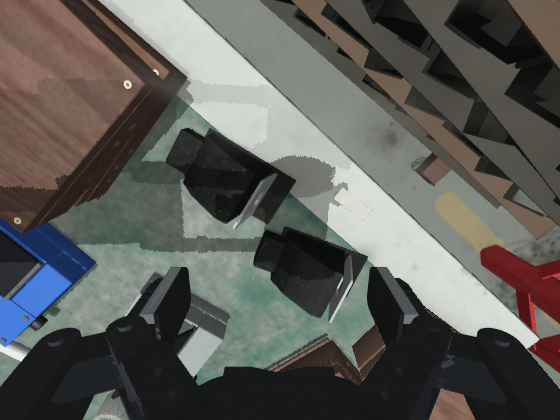

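The grey controller with the open cover is at about (206,189) in top and is the target; the blue one at (219,272) is the look-alike to leave alone. In the stand, the yellow tool (top 381,187; scene 348,241) stands taller than the green one (top 339,189). That fits the screwdriver, and green is the nut driver. Next I measure both.

```bash
cat > meas.py <<'E'
from h import *
def cloud(p):
    H,W=p['depth'].shape
    v,u=np.mgrid[0:H,0:W]; z=p['depth']
    c=np.stack([(u-p['cx'])/p['f']*z,-(v-p['cy'])/p['f']*z,-z],-1)
    w=c@p['W'][:3,:3].T+p['W'][:3,3]
    w[z==0]=np.nan
    return w
E
python3 - <<'E'
from meas import *
for n in ['scene','top']:
    p=cam(n); w=cloud(p); hsv=cv2.cvtColor(p['image'],cv2.COLOR_RGB2HSV)
    def box(x0,x1,y0,y1,z0,z1): return (w[...,0]>x0)&(w[...,0]<x1)&(w[...,1]>y0)&(w[...,1]<y1)&(w[...,2]>z0)&(w[...,2]<z1)
    for nm,b,hr in [('yel',box(.44,.56,-.28,-.165,.12,.25),(0,180)),('grn',box(.44,.56,-.16,-.08,.12,.25),(0,180))]:
        m=b; q=w[m]
        print(n,nm,len(q),'zmax',np.percentile(q[:,2],[50,95,100]).round(3))
        for lo in np.arange(.12,.2,.015):
            s=q[(q[:,2]>=lo)&(q[:,2]<lo+.015)]
            if len(s): print('  z',round(lo,3),len(s),s.mean(0).round(4),s.min(0).round(3),s.max(0).round(3))
    # controller top plane
    b=box(.42,.63,.05,.25,.045,.065)
    m=b.astype(np.uint8)
    c,_=cv2.findContours(m,cv2.RETR_EXTERNAL,cv2.CHAIN_APPROX_NONE)
    q=w[b]; print(n,'ctrl z',np.median(q[:,2]))
    r=cv2.minAreaRect(q[:,:2].astype(np.float32)*1000); print(r, cv2.boxPoints(r).round(0).tolist())
    # cover: above .065
    b=box(.42,.63,.05,.30,.065,.2); q=w[b]
    cc=q.mean(0);U,S,V=np.linalg.svd(q-cc);print('cover',len(q),cc.round(3),S.round(4),V.round(3).tolist(),q.min(0).round(3),q.max(0).round(3))
    b=box(.42,.60,-.28,-.08,.105,.118);r=cv2.minAreaRect(w[b][:,:2].astype(np.float32)*1000); print('stand',r)
    im=p['image'];cc=im[140:220,170:290] if n=='scene' else im[140:225,160:240]
    cv2.imwrite(f'pics/ctl_{n}.png',cv2.resize(cc[:,:,::-1],None,fx=6,fy=6,interpolation=cv2.INTER_CUBIC))
E
```

```text
scene yel 378 zmax [0.165 0.191 0.194]
  z 0.12 55 [ 0.5002 -0.2197  0.1288] [ 0.492 -0.227  0.121] [ 0.517 -0.202  0.135]
  z 0.135 62 [ 0.4996 -0.2204  0.1425] [ 0.492 -0.227  0.135] [ 0.516 -0.203  0.15 ]
  z 0.15 71 [ 0.4992 -0.2203  0.1573] [ 0.49  -0.228  0.15 ] [ 0.516 -0.203  0.165]
  z 0.165 80 [ 0.4995 -0.2211  0.1733] [ 0.491 -0.229  0.165] [ 0.516 -0.203  0.18 ]
  z 0.18 110 [ 0.503  -0.2176  0.1879] [ 0.492 -0.228  0.18 ] [ 0.517 -0.203  0.194]
scene grn 243 zmax [0.152 0.169 0.17 ]
  z 0.12 57 [ 0.5015 -0.1331  0.1279] [ 0.494 -0.14   0.121] [ 0.514 -0.12   0.135]
  z 0.135 52 [ 0.5024 -0.1324  0.1421] [ 0.495 -0.139  0.136] [ 0.52  -0.119  0.15 ]
  z 0.15 73 [ 0.5025 -0.1309  0.1572] [ 0.494 -0.138  0.15 ] [ 0.518 -0.117  0.165]
  z 0.165 61 [ 0.5064 -0.1251  0.1673] [ 0.496 -0.136  0.165] [ 0.519 -0.114  0.17 ]
scene ctrl z 0.05532394127327561
((537.68212890625, 172.01153564453125), (123.94140625, 144.2316131591797), 6.142270565032959) [[468.0, 237.0], [484.0, 94.0], [607.0, 107.0], [592.0, 250.0]]
cover 161 [0.523 0.195 0.107] [0.2993 0.2275 0.0515] [[-0.529, 0.439, 
[... 817 characters left out ...]
0.1441] [ 0.493 -0.128  0.136] [ 0.502 -0.109  0.15 ]
  z 0.15 57 [ 0.5031 -0.1191  0.1612] [ 0.493 -0.132  0.151] [ 0.517 -0.108  0.165]
  z 0.165 74 [ 0.5053 -0.1196  0.1668] [ 0.496 -0.13   0.165] [ 0.516 -0.109  0.17 ]
top ctrl z 0.05402134809650849
((535.6888427734375, 175.89605712890625), (121.37854766845703, 139.7959442138672), 6.5626983642578125) [[467.0, 238.0], [483.0, 100.0], [604.0, 113.0], [588.0, 252.0]]
cover 475 [0.525 0.207 0.103] [0.4971 0.421  0.0895] [[-0.568, -0.058, 0.821], [-0.109, 0.994, -0.005], [-0.816, -0.093, -0.571]] [0.502 0.172 0.065] [0.553 0.245 0.13 ]
stand ((506.7226867675781, -166.06857299804688), (58.047035217285156, 156.3056182861328), 0.605991780757904)
```

View pics/ctl_top.png

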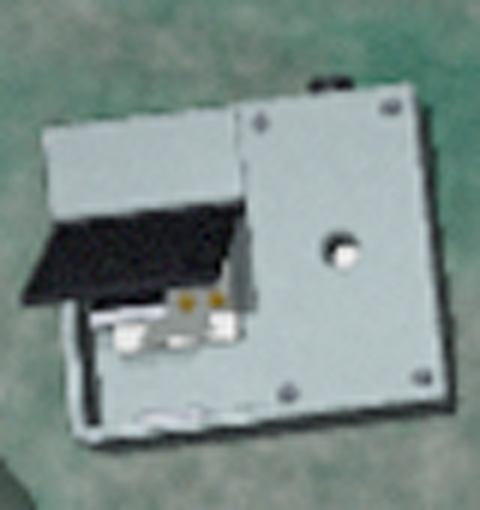

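View pics/ctl_scene.png

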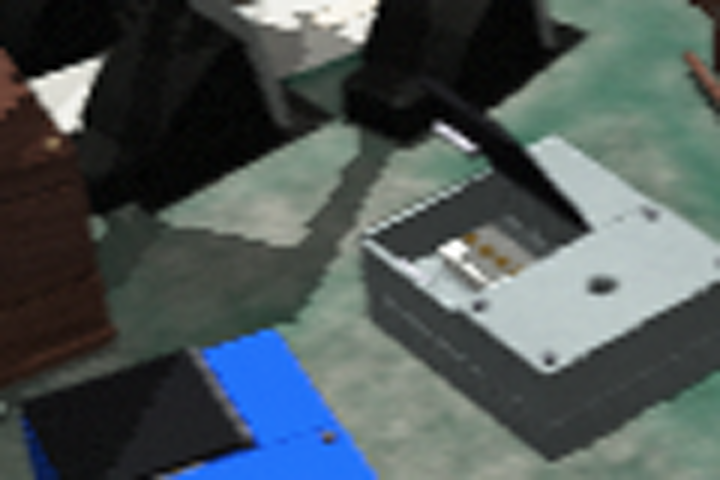

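```bash
cat >> h.py <<'E'
def down(yawy):
    # tool z down, tool y at world angle yawy
    y=np.array([np.cos(yawy),np.sin(yawy),0]);z=np.array([0,0,-1.]);return np.stack([np.cross(y,z),y,z],1)
def rel(pos,M=None):
    s=read_state();T=R.from_rotvec(s['tcp_rot']).as_matrix()
    sl=T.T@(np.array(pos)-s['tool_pos'])*100
    dr=R.from_matrix(T.T@M).as_rotvec() if M is not None else np.zeros(3)
    return sl.round(2),dr.round(3)
E
python3 - <<'E'
from meas import *
t=cam('top');s=cam('scene')
x,e=tri([ray(t,(217,181.7)),ray(s,(270.2,187.5))]);print('hole tri',x,e,at_height(t,(217,181.7),.055),at_height(s,(270.2,187.5),.055))
print(rel([.512,.206,.215],down(np.radians(6.4))), rel([.512,.206,.150],down(np.radians(6.4))))
w=cloud(t);m=(w[...,0]>.45)&(w[...,0]<.6)&(w[...,1]>.2)&(w[...,1]<.5);print(w[m][:,2].max(), w[m][w[m][:,2].argsort()[-5:]])
E
```

```text
hole tri [0.53923169 0.13600258 0.05484461] [np.float64(0.0023896501487366845), np.float64(0.002389650148736723)] [0.53705244 0.13705969 0.055     ] [0.54140005 0.1349968  0.055     ]
(array([-18.64, -15.55,   2.43]), array([ 0.   , -0.   ,  0.615])) (array([-18.64, -15.55,   8.93]), array([ 0.   , -0.   ,  0.615]))
0.4056582580941859 [[0.50269923 0.41239451 0.40353639]
 [0.50875093 0.41267648 0.40372173]
 [0.5041262  0.41225467 0.40392559]
 [0.50104406 0.4119629  0.4040793 ]
 [0.50673604 0.41138925 0.40565826]]
```

play_rows(slide=[[-3, -2.5, 0.4], [-6, -5, 0.8], [-9, -7.5, 1.2], [-12, -10, 1.6], [-15, -12.5, 2], [-18.6, -15.5, 2.4], [-18.6, -15.5, 2.4], [-18.6, -15.5, 2.4]], delta_rot=[[0, 0, 0.1], [0, 0, 0.2], [0, 0, 0.3], [0, 0, 0.4], [0, 0, 0.5], [0, 0, 0.615], [0, 0, 0.615], [0, 0, 0.615]], hand=0, force=60)

```text
time: 2.37
tool_pos: [0.512, 0.2042, 0.2151]
tcp_rot: [-2.097, -2.339, 0.001]
wrist_force: [0.7, 0.2, -0.1]
width: 0.002
```

```bash
python3 - <<'E'
from meas import *
p=cam('wrist');save(p,'w1.png');s=read_state();print(s['tool_pos'],s['width'],s['wrist_force'],s['time'])
for t in ['controller','cover_press','cover_hinge','reset_hole']:
    for l in landmark_of(t,p)[:2]: print(t,l, at_depth(p,np.clip(l['at'],0,[559,419])).round(3))
w=cloud(p)
b=(w[...,0]>.49)&(w[...,0]<.56)&(w[...,1]>.15)&(w[...,1]<.26)&(w[...,2]>.068)&(w[...,2]<.13)
q=w[b];print(len(q),q.min(0),q.max(0))
if len(q)>20:
  c=q.mean(0);U,S,V=np.linalg.svd(q-c,full_matrices=False);print(c,S,V)
E
```

```text
[0.51232501 0.20587583 0.21550277] 0.001906993215661832 [ 0.29046567 -0.58925048  0.13963123] 2.4167
controller {'at': [120.3, 218.0], 'conf': 0.87} [0.358 0.161 0.059]
controller {'at': [296.7, 205.2], 'conf': 0.72} [0.527 0.207 0.102]
cover_press {'at': [285.7, 207.6], 'conf': 0.98} [0.517 0.21  0.12 ]
cover_press {'at': [53.6, 195.7], 'conf': 0.82} [0.297 0.179 0.062]
cover_hinge {'at': [122.2, 212.1], 'conf': 0.89} [0.36  0.168 0.06 ]
cover_hinge {'at': [320.2, 188.0], 'conf': 0.68} [0.551 0.215 0.064]
reset_hole {'at': [298.6, 253.3], 'conf': 0.6} [0.542 0.133 0.041]
reset_hole {'at': [96.7, 268.0], 'conf': 0.57} [0.323 0.094 0.048]
3720 [0.500591   0.17210474 0.06800036] [0.55199357 0.24514309 0.12891936]
[0.52429053 0.21032133 0.10509272] [1.30065016 1.19619903 0.21843044] [[ 0.55878787  0.03969311 -0.82836017]
 [-0.10120044  0.99465265 -0.02060544]
 [-0.82311274 -0.09534449 -0.55981679]]
```

View pics/w1.png

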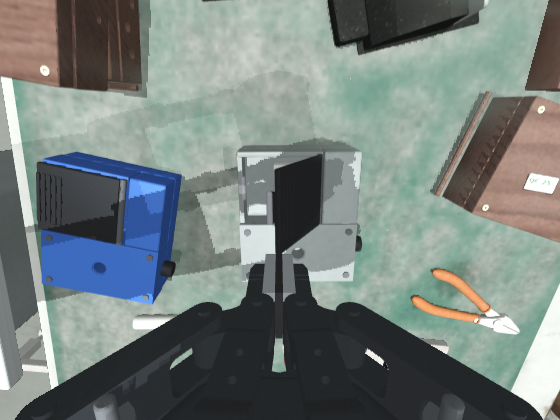

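The wrist view shows the cover at (298,205). The cover_press point there agrees with the top view: about (0.517, 0.209, 0.118), 68 mm from the hinge at 0.96 rad. Next I press along the arc.

play_rows(slide=[[0.1, 1.1, 4], [0.1, 1.1, 7.5], [0.1, 1.1, 8.8], [0.1, 1.1, 9.5], [0.1, 0.2, 10.1], [0.1, -0.5, 10.8], [0.1, -1.2, 11.6], [0.1, -1.7, 12.5], [0.1, -2.1, 13.2], [0.1, -2.2, 13.6], [0.1, -2.2, 13.8], [0.1, -2.2, 13.9]], delta_rot=[[0, 0, 0], [0, 0, 0], [0, 0, 0], [0, 0, 0], [0, 0, 0], [0, 0, 0], [0, 0, 0], [0, 0, 0], [0, 0, 0], [0, 0, 0], [0, 0, 0], [0, 0, 0]])

```text
time: 3.62
tool_pos: [0.4901, 0.2065, 0.0763]
tcp_rot: [-2.091, -2.344, -0.0]
wrist_force: [0.0, -1.1, 1.1]
width: -0.002
```

```bash
python3 - <<'E'
from meas import *
p=cam('scene');s=read_state();print(s['tool_pos'],s['wrist_force'],s['time'])
cv2.imwrite('pics/s2.png',cv2.resize(p['image'][100:260,160:380,::-1],None,fx=3.5,fy=3.5,interpolation=cv2.INTER_CUBIC))
E
```

```text
[0.49040474 0.20656656 0.07637239] [-0.34098332  0.16630858  0.32062028] 3.6667
```

View pics/s2.png

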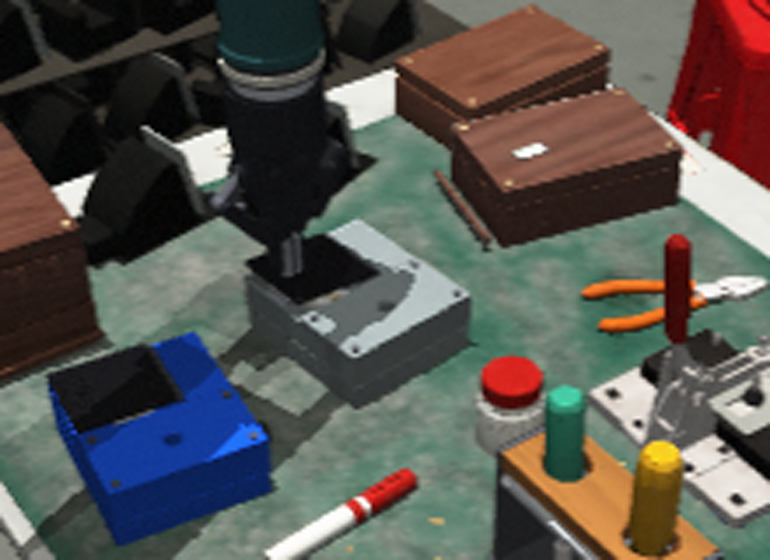

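The cover is pushed down to near the catch (fingertips at about (290,265) in the crop). I now press slowly.

play_rows(slide=[[-0.15, 0, 0.2], [-0.15, 0, 0.4], [-0.15, 0, 0.5], [-0.15, 0, 0.6], [-0.15, 0, 0.7], [-0.15, 0, 0.75]], delta_rot=[[0, 0, 0], [0, 0, 0], [0, 0, 0], [0, 0, 0], [0, 0, 0], [0, 0, 0]])

```text
time: 4.17
tool_pos: [0.4909, 0.2051, 0.0688]
tcp_rot: [2.091, 2.344, 0.001]
wrist_force: [0.1, -0.1, -0.2]
width: 0.001
```

play_rows(slide=[[0, 0, 0.1], [0, 0, 0.2], [0, 0, 0.25], [0, 0, 0.25]], delta_rot=[[0, 0, 0], [0, 0, 0], [0, 0, 0], [0, 0, 0]])

```text
time: 4.5
tool_pos: [0.4911, 0.2051, 0.0678]
tcp_rot: [2.091, 2.344, 0.001]
wrist_force: [-4.8, -1.6, 11.2]
width: -0.002
```

play_rows(slide=[[0, 0, 0.25], [0, 0, 0.35], [0, 0, 0.4], [0, 0, 0.4]], delta_rot=[[0, 0, 0], [0, 0, 0], [0, 0, 0], [0, 0, 0]])

```text
time: 4.83
tool_pos: [0.4913, 0.2053, 0.0673]
tcp_rot: [-2.091, -2.344, -0.0]
wrist_force: [-10.6, -3.2, 26.4]
width: 0.002
```

The stop is stiff at 26 N, well past the 12 N catch. I lift off and look.

play_rows(slide=[[0, 0, -0.3], [0, 0, -1.5], [0, 0, -4], [0, 0, -8], [0, 0, -12], [0, 0, -15], [0, 0, -16], [0, 0, -16]], delta_rot=[[0, 0, 0], [0, 0, 0], [0, 0, 0], [0, 0, 0], [0, 0, 0], [0, 0, 0], [0, 0, 0], [0, 0, 0]], hand=1)

```text
time: 5.5
tool_pos: [0.4938, 0.206, 0.2317]
tcp_rot: [2.089, 2.342, 0.011]
wrist_force: [0.1, 0.3, 0.1]
width: 1.001
```

```bash
python3 - <<'E'
from meas import *
p=cam('wrist');save(p,'w3.png');s=read_state();print(s['tool_pos'],s['wrist_force'],s['time'])
w=cloud(p)
b=(w[...,0]>.47)&(w[...,0]<.55)&(w[...,1]>.17)&(w[...,1]<.24)&(w[...,2]<.15);print(np.nanpercentile(w[b][:,2],[1,50,95,99,100]))
t=cam('top');save(t,'t3.png')
rs=[]
for q in (p,t):
    for tn in ['reset_hole','cover_press']:
        for l in landmark_of(tn,q)[:2]: print(q['shot'],tn,l,at_height(q,l['at'],.055 if tn=='reset_hole' else .06).round(4))
cv2.imwrite('pics/w3c.png',cv2.resize(p['image'][130:310,200:400,::-1],None,fx=3.3,fy=3.3,interpolation=cv2.INTER_CUBIC))
cv2.imwrite('pics/t3c.png',cv2.resize(t['image'][140:225,160:240,::-1],None,fx=6,fy=6,interpolation=cv2.INTER_CUBIC))
E
```

```text
[0.49224872 0.20548772 0.22879976] [-0.41830244 -0.49998363 -0.70257646] 5.55
[0.02365258 0.06119667 0.06276913 0.06350759 0.06444454]
10 reset_hole {'at': [120.1, 262.1], 'conf': 0.86} [0.3289 0.1011 0.055 ]
10 reset_hole {'at': [313.9, 252.2], 'conf': 0.67} [0.5431 0.1371 0.055 ]
10 cover_press {'at': [78.6, 197.0], 'conf': 0.82} [0.2927 0.175  0.06  ]
10 cover_press {'at': [267.2, 192.0], 'conf': 0.63} [0.4842 0.2019 0.06  ]
11 reset_hole {'at': [235.4, 276.4], 'conf': 0.94} [0.3253 0.0942 0.055 ]
11 reset_hole {'at': [213.4, 180.1], 'conf': 0.76} [0.5407 0.1452 0.055 ]
11 cover_press {'at': [185.8, 205.5], 'conf': 0.65} [0.4825 0.2051 0.06  ]
11 cover_press {'at': [199.7, 291.3], 'conf': 0.61} [0.2935 0.1712 0.06  ]
```

View pics/w3c.png

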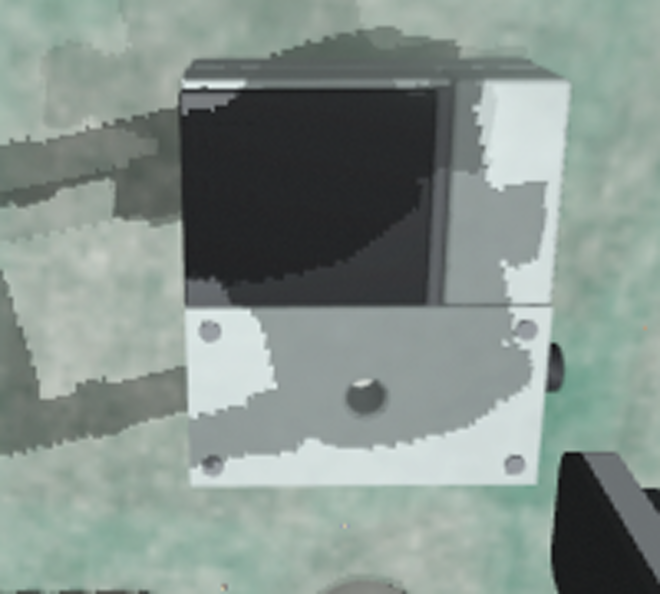

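View pics/w3.png

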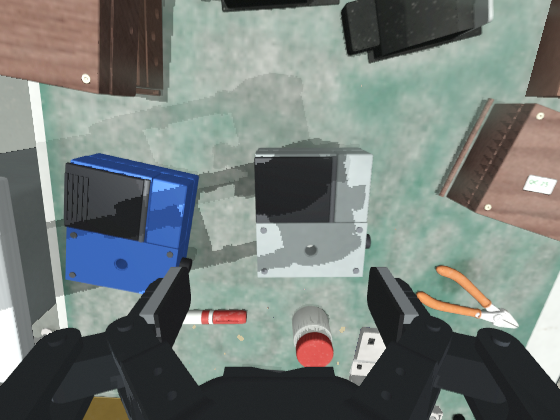

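The cover lies flat (median z 0.061) and stays shut after release, so it is latched. The hole is at wrist pixel (311,250). Next I go above the screwdriver, with the jaws along world x.

```bash
python3 - <<'E'
from meas import *
p=cam('wrist');print(at_height(p,(310.9,250),.055))
print(rel([.504,-.211,.27],down(0)),read_state()['time'])
E
```

```text
[0.53200246 0.14084544 0.055     ]
(array([-41.47,  -3.36,  -4.47]), array([-0.004,  0.001,  0.114])) 5.85
```

play_rows(slide=[[-3, -0.3, -2], [-7, -0.6, -4.5], [-11, -0.9, -4.5], [-15, -1.2, -4.5], [-19, -1.5, -4.5], [-23, -1.8, -4.5], [-27, -2.1, -4.5], [-31, -2.4, -4.5], [-35, -2.8, -4.5], [-39, -3.2, -4.5], [-41.5, -3.4, -4.5], [-41.5, -3.4, -4.5]], delta_rot=[[0, 0, 0.01], [0, 0, 0.02], [0, 0, 0.03], [0, 0, 0.04], [0, 0, 0.05], [0, 0, 0.06], [0, 0, 0.07], [0, 0, 0.08], [0, 0, 0.09], [0, 0, 0.1], [0, 0, 0.114], [0, 0, 0.114]])

```text
time: 6.85
tool_pos: [0.503, -0.216, 0.2689]
tcp_rot: [-2.226, -2.214, 0.009]
wrist_force: [-0.6, 0.4, -0.6]
width: 0.998
```

play_rows(slide=[[0, 0, 0], [0, 0, 0], [0, 0, 0]], delta_rot=[[0, 0, 0], [0, 0, 0], [0, 0, 0]])

```text
time: 7.1
tool_pos: [0.5027, -0.2149, 0.268]
tcp_rot: [-2.223, -2.213, 0.01]
wrist_force: [0.9, -0.9, 0.1]
width: 1.003
```

```bash
python3 - <<'E'
from meas import *
p=cam('wrist');save(p,'w4.png');s=read_state();print(s['tool_pos'],s['tcp_rot'],s['time'])
w=cloud(p)
b=(w[...,0]>.45)&(w[...,0]<.56)&(w[...,1]>-.26)&(w[...,1]<-.165)&(w[...,2]>.118)&(w[...,2]<.2)
q=w[b]
for lo in np.arange(.118,.2,.012):
    z=q[(q[:,2]>=lo)&(q[:,2]<lo+.012)]
    if len(z): print(round(lo,3),len(z),z.min(0).round(3),z.max(0).round(3),z.mean(0).round(4))
for l in landmark_of('screwdriver_grip',p)[:2]: print(l,at_height(p,l['at'],.15),at_depth(p,l['at']))
for l in landmark_of('screwdriver_tip',p)[:2]: print(l,at_height(p,l['at'],.016))
E
```

```text
[ 0.50289606 -0.21471353  0.2683886 ] [-2.22320612 -2.21450294  0.00929956] 7.15
0.118 46 [ 0.492 -0.206  0.118] [ 0.52  -0.195  0.13 ] [ 0.5064 -0.1978  0.1268]
0.13 104 [ 0.492 -0.206  0.13 ] [ 0.519 -0.195  0.142] [ 0.5062 -0.1983  0.1359]
0.142 127 [ 0.491 -0.208  0.142] [ 0.519 -0.196  0.154] [ 0.5055 -0.1988  0.148 ]
0.154 141 [ 0.491 -0.207  0.154] [ 0.519 -0.196  0.166] [ 0.5054 -0.1993  0.1601]
0.166 197 [ 0.491 -0.214  0.166] [ 0.518 -0.197  0.178] [ 0.5051 -0.2003  0.1728]
0.178 630 [ 0.491 -0.223  0.178] [ 0.518 -0.197  0.19 ] [ 0.504  -0.2073  0.1866]
0.19 379 [ 0.494 -0.221  0.19 ] [ 0.514 -0.201  0.192] [ 0.5045 -0.2101  0.1907]
{'at': [280.7, 199.2], 'conf': 0.72} [ 0.50372968 -0.20984038  0.15      ] [ 0.50373347 -0.19882716  0.18591787]
{'at': [280.6, 133.1], 'conf': 0.67} [ 0.50373031 -0.1667519   0.016     ]
```

View pics/w4.png

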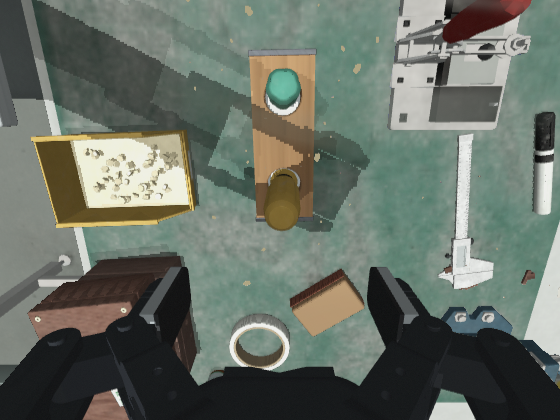

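The wrist view shows the yellow screwdriver at (283,200) and the shorter green nut driver at (284,88). The yellow top measures z=0.192, which matches the text (0.190). The jaws straddle it in x. I measured its lean and will align the tool to it.

```bash
python3 - <<'E'
from meas import *
a=np.array([-.02,-.03,1]);a/=np.linalg.norm(a);z=-a
y=np.array([1,0,0.]);y-=z*(y@z);y/=np.linalg.norm(y);M=np.stack([np.cross(y,z),y,z],1)
g=np.array([.505,-.2095,.150])
print(rel(g+.011*z+a*.1,M),rel(g+.011*z,M))
p=cam('wrist');cv2.imwrite('pics/w4c.png',cv2.resize(p['image'][40:240,180:380,::-1],None,fx=3,fy=3,interpolation=cv2.INTER_CUBIC))
E
```

```text
(array([0.26, 0.03, 2.99]), array([-0.026,  0.032, -0.003])) (array([ 0.59,  0.29, 12.98]), array([-0.026,  0.032, -0.003]))
```

View pics/w4c.png

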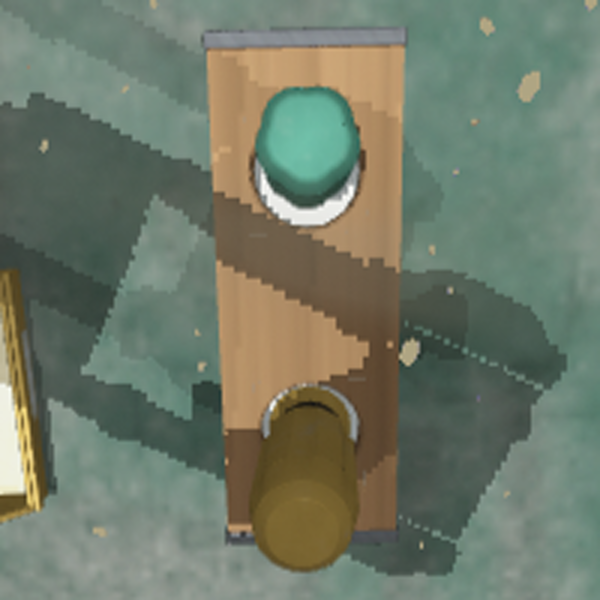

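The enlarged crop confirms it: the taller yellow handle is the screwdriver and the short green one is the nut driver. I descend on the yellow one.

play_rows(slide=[[0.2, 0, 1.5], [0.3, 0, 3], [0.35, 0.1, 5], [0.4, 0.15, 7], [0.5, 0.2, 9], [0.55, 0.25, 11], [0.6, 0.3, 12.4], [0.6, 0.3, 13], [0.6, 0.3, 13], [0.6, 0.3, 13]], delta_rot=[[-0.013, 0.016, 0], [-0.026, 0.032, 0], [-0.026, 0.032, 0], [-0.026, 0.032, 0], [-0.026, 0.032, 0], [-0.026, 0.032, 0], [-0.026, 0.032, 0], [-0.026, 0.032, 0], [-0.026, 0.032, 0], [-0.026, 0.032, 0]])

```text
time: 8.13
tool_pos: [0.5057, -0.2089, 0.1394]
tcp_rot: [-2.22, -2.213, -0.055]
wrist_force: [0.2, 0.2, -0.0]
width: 1.001
```

play_rows(slide=[[0, 0, 0], [0, 0, 0], [0, 0, 0], [0, 0, 0], [0, 0, 0], [0, 0, 0], [0, 0, 0], [0, 0, 0], [0, 0, 0], [0, 0, 0]], delta_rot=[[0, 0, 0], [0, 0, 0], [0, 0, 0], [0, 0, 0], [0, 0, 0], [0, 0, 0], [0, 0, 0], [0, 0, 0], [0, 0, 0], [0, 0, 0]], hand=0, force=80)

```text
time: 8.97
tool_pos: [0.5061, -0.2091, 0.1402]
tcp_rot: [-2.22, -2.214, -0.056]
wrist_force: [-1.2, 0.4, 6.6]
width: 0.318
```

```bash
python3 - <<'E'
from meas import *
p=cam('scene');s=read_state();print(s['tool_pos'],s['tcp_rot'],s['wrist_force'],s['width'],s['time'])
cv2.imwrite('pics/s5.png',cv2.resize(p['image'][130:320,220:430,::-1],None,fx=3.1,fy=3.1,interpolation=cv2.INTER_CUBIC))
E
```

```text
[ 0.50609066 -0.209076    0.14018732] [-2.22048704 -2.21393684 -0.05590443] [-1.01874993  0.66387877  4.98591503] 0.32236414577670036 9.0167
```

View pics/s5.png

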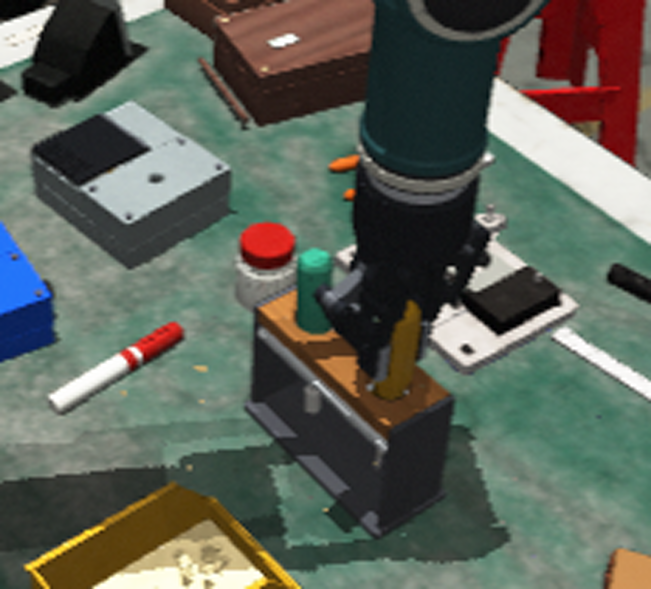

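The grip is on the handle (opening 27 mm against the 28 mm handle) and the cover is still shut. I draw the tool out along its axis.

play_rows(slide=[[0, 0, -0.8], [0, 0, -2], [0, 0, -4], [0, 0, -6], [0, 0, -8], [0, 0, -10], [0, 0, -12], [0, 0, -14], [0, 0, -16], [0, 0, -18], [0, 0, -18], [0, 0, -18]], delta_rot=[[0, 0, 0], [0, 0, 0], [0, 0, 0], [0, 0, 0], [0, 0, 0], [0, 0, 0], [0, 0, 0], [0, 0, 0], [0, 0, 0], [0, 0, 0], [0, 0, 0], [0, 0, 0]])

```text
time: 10.02
tool_pos: [0.5029, -0.2147, 0.3219]
tcp_rot: [-2.223, -2.216, -0.058]
wrist_force: [0.2, 0.6, -1.5]
width: 0.315
```

```bash
python3 - <<'E'
from meas import *
p=cam('scene');s=read_state();print(s['tool_pos'],s['tcp_rot'],s['wrist_force'],s['width'],s['time'])
cv2.imwrite('pics/s6.png',cv2.resize(p['image'][60:300,220:460,::-1],None,fx=2.5,fy=2.5,interpolation=cv2.INTER_CUBIC))
w=cam('wrist');save(w,'w6.png')
for q in(p,w):
    for t in ['screwdriver_tip','screwdriver_grip']:
        print(q['shot'],t,landmark_of(t,q)[:2])
print(rel([.538,.137,.324],down(0)), rel([.538,.137,.27],down(0)))
E
```

```text
[ 0.50212444 -0.21426665  0.32000331] [-2.22080802 -2.21416303 -0.05606947] [-0.23019736 -0.08225424 -0.85364536] 0.31802008331385323 10.0667
16 screwdriver_tip [{'at': [345.9, 226.1], 'conf': 0.67}]
16 screwdriver_grip [{'at': [355.2, 174.2], 'conf': 0.74}, {'at': [305.1, 214.9], 'conf': 0.29}]
17 screwdriver_tip [{'at': [278.1, 203.5], 'conf': 0.65}, {'at': [282.1, 99.3], 'conf': 0.52}]
17 screwdriver_grip [{'at': [276.1, 292.9], 'conf': 0.56}]
(array([35.11,  3.54,  0.57]), array([ 0.019, -0.03 , -0.003])) (array([34.94,  3.44,  5.97]), array([ 0.019, -0.03 , -0.003]))
```

View pics/s6.png

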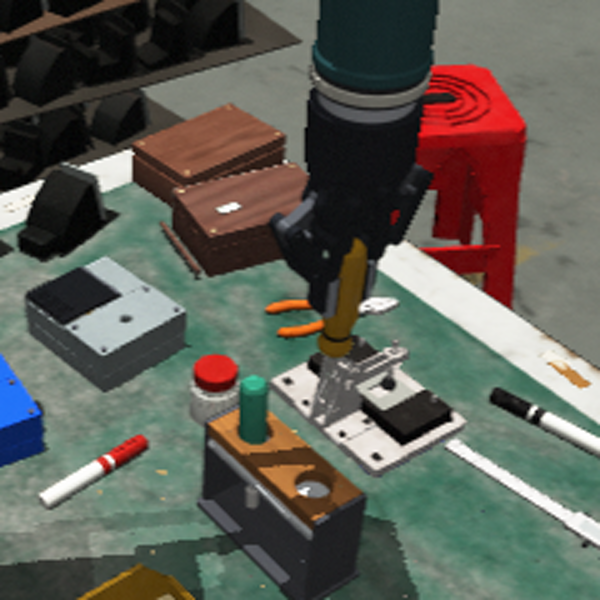

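View pics/w6.png

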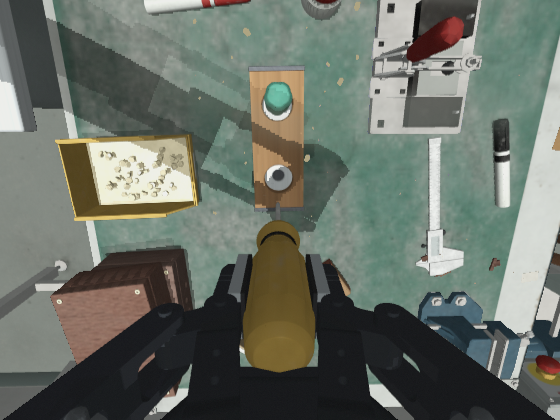

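The screwdriver is drawn out (wrist image: handle 277,300, tip about 278,203) and the nut driver is still in place. I carry it to above the hole and bring it upright.

play_rows(slide=[[1.5, 0.2, 0], [4, 0.4, 0], [7, 0.7, 0], [10.5, 1, 0], [14, 1.4, 0.1], [17.5, 1.8, 0.2], [21, 2.1, 0.3], [24.5, 2.5, 0.4], [28, 2.8, 0.5], [31.5, 3.2, 0.6], [34, 3.5, 0.6], [35.1, 3.5, 0.6]], delta_rot=[[0, 0, 0], [0.002, -0.003, 0], [0.004, -0.006, 0], [0.006, -0.009, 0], [0.008, -0.012, 0], [0.01, -0.015, 0], [0.012, -0.018, 0], [0.014, -0.021, 0], [0.016, -0.024, 0], [0.018, -0.028, 0], [0.019, -0.03, 0], [0.019, -0.03, 0]])

```text
time: 11.32
tool_pos: [0.5374, 0.1403, 0.3226]
tcp_rot: [-2.22, -2.22, 0.0]
wrist_force: [1.2, -0.2, -1.4]
width: 0.313
```

play_rows(slide=[[0, 0, 2], [0, 0, 4], [0, 0, 5.5], [0, 0, 6.5], [0, 0, 6.5], [0, 0, 6.5], [0, 0, 6.5]], delta_rot=[[0, 0, 0], [0, 0, 0], [0, 0, 0], [0, 0, 0], [0, 0, 0], [0, 0, 0], [0, 0, 0]])

```text
time: 11.9
tool_pos: [0.5379, 0.1402, 0.2586]
tcp_rot: [-2.221, -2.22, -0.001]
wrist_force: [0.5, -0.5, 0.1]
width: 0.316
```

```bash
python3 - <<'E'
from meas import *
s=read_state();print(s['tool_pos'],s['tcp_rot'],s['wrist_force'],s['width'],s['time'])
for n in ['scene','top','wrist']:
    p=cam(n);save(p,n+'7.png')
    for t in ['screwdriver_tip','reset_hole']: print(n,t,landmark_of(t,p)[:2])
    c={'scene':(170,90,180,160),'top':(150,110,130,110),'wrist':(200,110,160,150)}[n]
    cv2.imwrite(f'pics/{n}7c.png',cv2.resize(p['image'][c[1]:c[1]+c[3],c[0]:c[0]+c[2],::-1],None,fx=4,fy=4,interpolation=cv2.INTER_CUBIC))
E
```

```text
[0.53789338 0.14016652 0.25861897] [-2.22084395e+00 -2.22002337e+00 -1.44235652e-03] [ 0.45999117 -0.45328332  0.11452172] 0.3157627462439034 11.9
scene screwdriver_tip [{'at': [265.7, 163.9], 'conf': 0.7}]
scene reset_hole [{'at': [268.0, 185.2], 'conf': 0.92}, {'at': [209.7, 224.4], 'conf': 0.61}]
top screwdriver_tip []
top reset_hole [{'at': [236.3, 274.9], 'conf': 0.78}, {'at': [213.4, 179.1], 'conf': 0.59}]
wrist screwdriver_tip [{'at': [278.1, 202.8], 'conf': 0.78}, {'at': [274.1, 143.6], 'conf': 0.47}]
wrist reset_hole [{'at': [258.7, 362.9], 'conf': 0.68}, {'at': [96.6, 218.9], 'conf': 0.67}]
```

View pics/scene7c.png

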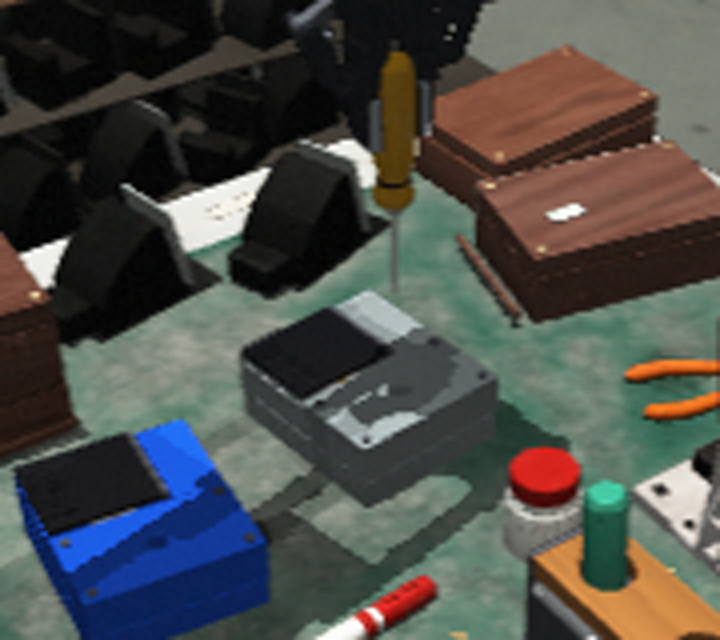

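View pics/top7c.png

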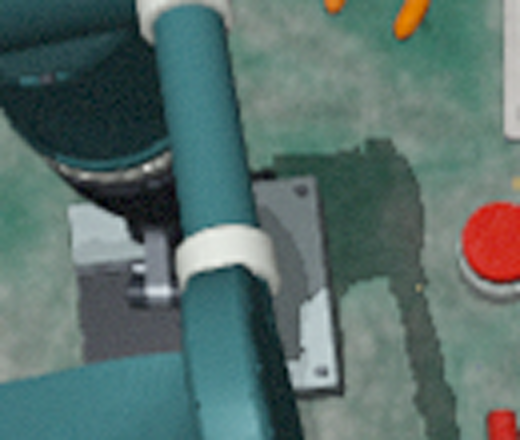

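View pics/wrist7c.png

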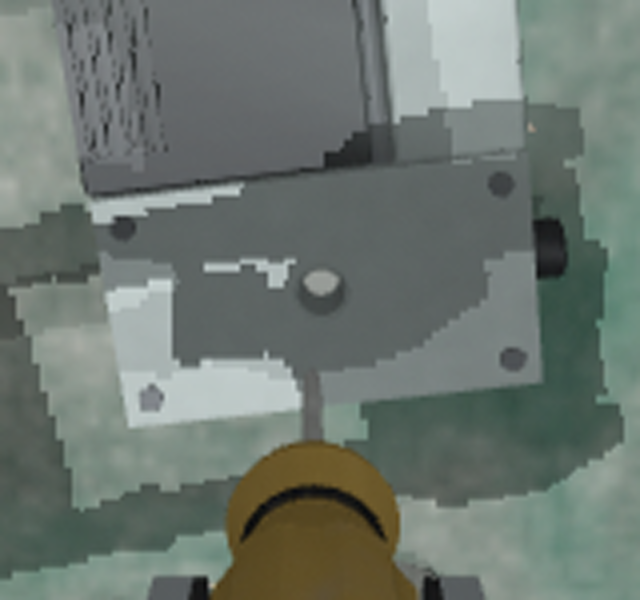

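```bash
cat > aim.py <<'E'
from meas import *
def wr(p,tip,hole,d=.123):
    s=read_state();T=R.from_rotvec(s['tcp_rot']).as_matrix();
    o,dr=ray(p,tip); ot=T.T@(o-s['tool_pos']);dt=T.T@dr
    tt=ot+dt*(d-ot[2])/dt[2]
    tipw=T@tt+s['tool_pos']; hw=at_height(p,hole,.055)
    print('tip tool',tt.round(4),'tip w',tipw.round(4),'hole w',hw.round(4),'shift tool cm',(T.T@(hw-tipw)*100).round(2))
    return tipw,hw
def sc(p,tip,hole,z):
    a=at_height(p,tip,z);b=at_height(p,hole,.055);print('scene tip',a.round(4),'hole',b.round(4),'diff',(b-a).round(4))
E
python3 - <<'E'
from aim import *
p=cam('wrist');t,h=wr(p,(278,201.8),(280.5,183))
q=cam('scene');sc(q,(269,162.8),(270,187.3),t[2])
E
```

```text
tip tool [ 0.0013 -0.0004  0.123 ] tip w [0.5368 0.1419 0.1348] hole w [0.5394 0.139  0.055 ] shift tool cm [-0.3   0.28  7.98]
scene tip [0.5422 0.1395 0.1348] hole [0.5414 0.136  0.055 ] diff [-0.0007 -0.0035 -0.0798]
```

The wrist view has the tip at about (278,202) and the hole mouth at (280.5,183). Both views ask for about -3 mm in y. I descend to 2 cm above the mouth and look again.

play_rows(slide=[[-0.3, 0.1, 1.5], [-0.3, 0.1, 3], [-0.3, 0.1, 4.5], [-0.3, 0.1, 6], [-0.3, 0.1, 6.2], [-0.3, 0.1, 6.2], [-0.3, 0.1, 6.2]], delta_rot=[[0, 0, 0], [0, 0, 0], [0, 0, 0], [0, 0, 0], [0, 0, 0], [0, 0, 0], [0, 0, 0]])

```text
time: 13.03
tool_pos: [0.5385, 0.1376, 0.1962]
tcp_rot: [-2.22, -2.22, -0.0]
wrist_force: [-0.4, -0.0, -0.5]
width: 0.317
```

```bash
python3 - <<'E'
from meas import *
s=read_state();print(s['tool_pos'],s['tcp_rot'],s['wrist_force'],s['width'],s['time'])
for n in ['scene','wrist']:
    p=cam(n)
    for t in ['screwdriver_tip','reset_hole']: print(n,t,landmark_of(t,p)[:2])
    c={'scene':(230,150,80,60),'wrist':(230,140,100,75)}[n]
    cv2.imwrite(f'pics/{n}8c.png',cv2.resize(p['image'][c[1]:c[1]+c[3],c[0]:c[0]+c[2],::-1],None,fx=8,fy=8,interpolation=cv2.INTER_CUBIC))
E
```

```text
[0.53845523 0.13761683 0.19621855] [-2.21983443e+00 -2.22023935e+00 -3.10906106e-04] [-0.39580992 -0.01097494 -0.50707909] 0.31685654840844935 13.0333
scene screwdriver_tip [{'at': [268.9, 184.0], 'conf': 0.55}]
scene reset_hole [{'at': [209.7, 223.6], 'conf': 0.86}, {'at': [267.9, 187.3], 'conf': 0.58}]
wrist screwdriver_tip [{'at': [280.9, 200.9], 'conf': 0.76}, {'at': [282.9, 195.5], 'conf': 0.37}]
wrist reset_hole [{'at': [281.5, 195.7], 'conf': 0.8}, {'at': [281.8, 200.7], 'conf': 0.71}]
```

View pics/scene8c.png

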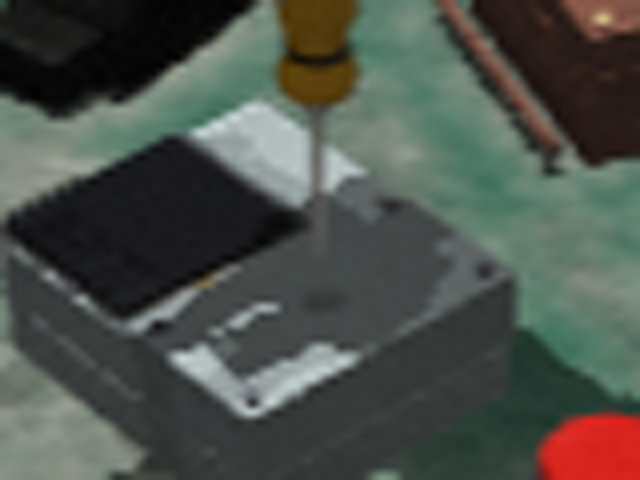

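View pics/wrist8c.png

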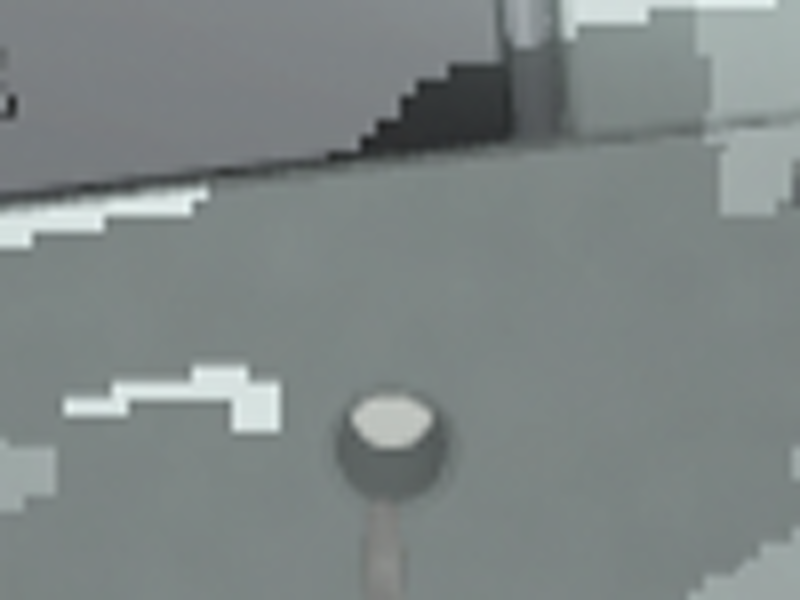

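```bash
python3 - <<'E'
from aim import *
p=cam('wrist');t,h=wr(p,(278.25,202),(279,195.5))
q=cam('scene');sc(q,(269.9,182.3),(270.5,187.5),t[2])
E
```

```text
tip tool [0.0011 0.     0.123 ] tip w [0.5385 0.139  0.0734] hole w [0.5392 0.1395 0.055 ] shift tool cm [0.05 0.07 1.84]
scene tip [0.5407 0.1349 0.0734] hole [0.5421 0.1345 0.055 ] diff [ 0.0014 -0.0003 -0.0184]
```

Both views agree within about 1 mm (+x). I insert.

play_rows(slide=[[0, 0.1, 0.4], [0, 0.1, 0.9], [0, 0.1, 1.5], [0, 0.1, 2], [0, 0.1, 2.5], [0, 0.1, 2.8], [0, 0.1, 2.8], [0, 0.1, 2.8]], delta_rot=[[0, 0, 0], [0, 0, 0], [0, 0, 0], [0, 0, 0], [0, 0, 0], [0, 0, 0], [0, 0, 0], [0, 0, 0]])

```text
time: 14.1
tool_pos: [0.5392, 0.1376, 0.1678]
tcp_rot: [-2.22, -2.22, 0.0]
wrist_force: [0.3, -0.1, -1.4]
width: 0.317
```

```bash
python3 - <<'E'
from meas import *
s=read_state();print(s['tool_pos'],s['tcp_rot'],s['wrist_force'],s['width'],s['time'])
for n in ['scene','wrist']:
    p=cam(n)
    c={'scene':(230,150,80,60),'wrist':(230,140,100,75)}[n]
    cv2.imwrite(f'pics/{n}9c.png',cv2.resize(p['image'][c[1]:c[1]+c[3],c[0]:c[0]+c[2],::-1],None,fx=8,fy=8,interpolation=cv2.INTER_CUBIC))
E
```

```text
[0.53917639 0.1375706  0.16776118] [-2.21969292e+00 -2.22009773e+00  2.43929129e-04] [ 0.32946634 -0.13346375 -1.40892651] 0.3172508958159924 14.1
```

View pics/scene9c.png

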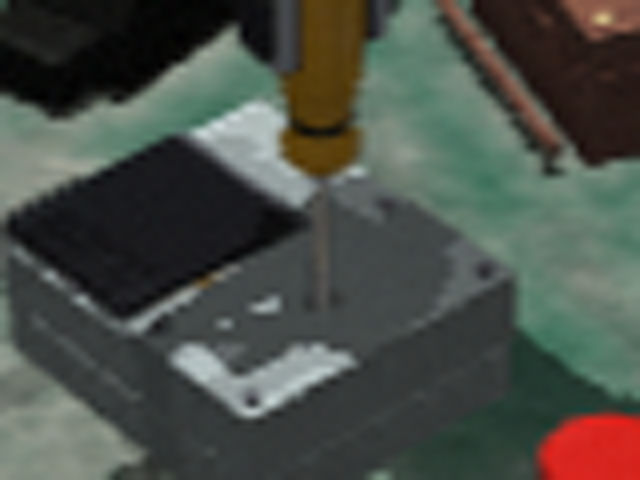

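View pics/wrist9c.png

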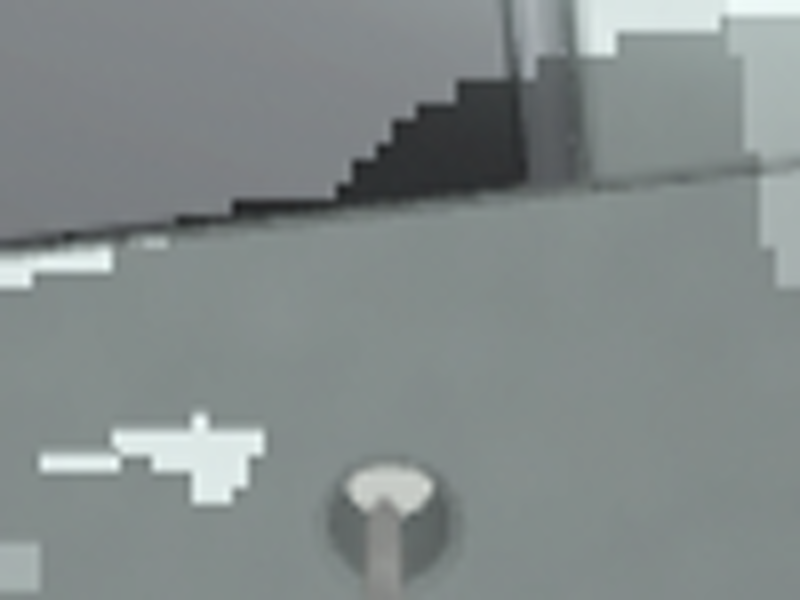

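The shaft is inside the hole (scene crop 322,300), roughly central, with no contact force. Next I push the button.

play_rows(slide=[[0, 0, 0.5], [0, 0, 0.9], [0, 0, 1.1], [0, 0, 1.2], [0, 0, 1.3], [0, 0, 1.3]], delta_rot=[[0, 0, 0], [0, 0, 0], [0, 0, 0], [0, 0, 0], [0, 0, 0], [0, 0, 0]])

```text
time: 14.7
tool_pos: [0.5401, 0.1378, 0.156]
tcp_rot: [-2.221, -2.221, -0.003]
wrist_force: [0.2, -0.8, 4.5]
width: 0.32
```

play_rows(slide=[[0, 0, 0.15], [0, 0, 0.3], [0, 0, 0.4], [0, 0, 0.4], [0, 0, 0.4]], delta_rot=[[0, 0, 0], [0, 0, 0], [0, 0, 0], [0, 0, 0], [0, 0, 0]])

```text
time: 15.12
tool_pos: [0.5406, 0.138, 0.1537]
tcp_rot: [-2.221, -2.221, -0.004]
wrist_force: [-2.6, -0.7, 10.0]
width: 0.317
```

play_rows(slide=[[0, -0.05, 0.2], [0, -0.1, 0.3], [0, -0.1, 0.35], [0, -0.1, 0.35], [0, -0.1, 0.35], [0, -0.1, 0.35]], delta_rot=[[0, 0, 0], [0, 0, 0], [0, 0, 0], [0, 0, 0], [0, 0, 0], [0, 0, 0]])

```text
time: 15.62
tool_pos: [0.5406, 0.1381, 0.1534]
tcp_rot: [2.22, 2.221, 0.007]
wrist_force: [-4.0, -0.9, 16.4]
width: 0.32
```

```bash
python3 - <<'E'
from meas import *
for n in ['scene','wrist']:
    p=cam(n);s=read_state();print(s['tool_pos'],s['tcp_rot'],s['wrist_force'],s['width'],s['time'])
    c={'scene':(230,130,80,80),'wrist':(200,140,120,90)}[n]
    cv2.imwrite(f'pics/{n}10c.png',cv2.resize(p['image'][c[1]:c[1]+c[3],c[0]:c[0]+c[2],::-1],None,fx=6,fy=6,interpolation=cv2.INTER_CUBIC))
w=cloud(p);b=(w[...,0]>.46)&(w[...,0]<.55)&(w[...,1]>.18)&(w[...,1]<.24)&(w[...,2]<.12);print(np.nanpercentile(w[b][:,2],[5,50,95,99]))
E
```

```text
[0.54054547 0.13812686 0.1533522 ] [2.22037242 2.22103991 0.00728403] [-3.88757959 -0.82445029 16.71663309] 0.3150382811350574 15.6667
[0.54055208 0.13812024 0.15336544] [2.22039685 2.22100957 0.00730297] [-4.51981509 -0.7539549  16.72826629] 0.3214615535156734 15.7167
[0.05981123 0.06112744 0.06269605 0.06327629]
```

View pics/scene10c.png

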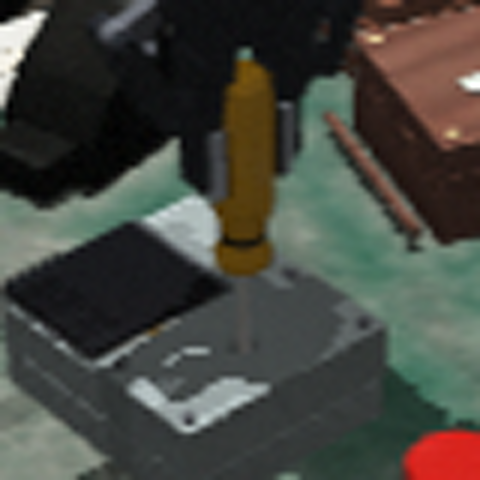

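View pics/wrist10c.png

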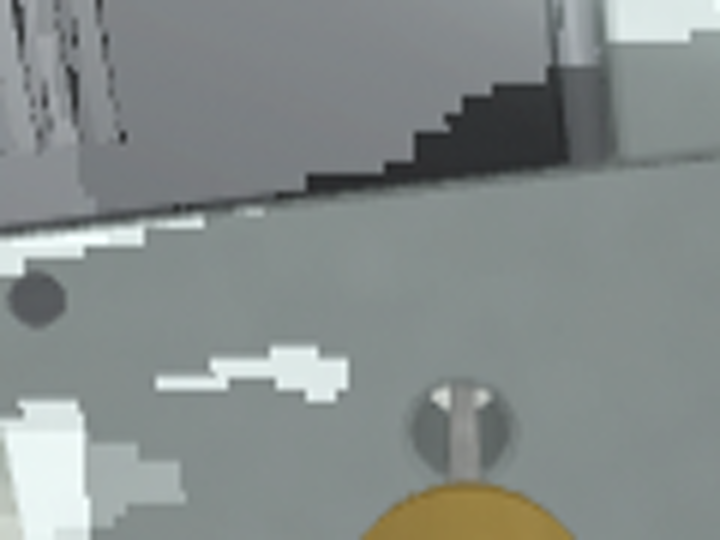

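The force is steady at 16.7 N (the button needs 6 N). The stop is stiff: 4.5 N came at z=0.156, about 2.5 mm of travel, and it stopped at 0.1534, about 5 mm. The shaft runs to the white button face and the cover is flat at z 0.061. I hand in.

```bash
python3 - <<'E'
from h import *
print(finish_job()); s=read_state();print(s['tool_pos'],s['wrist_force'],s['width'],s['time'])
E
```

```text
the job is handed in; nothing more can be done
None
the job is handed in; nothing more can be done
```

The job is done and handed in at about 15.7 s of the 61 s allowed. The hand-in gives no verdict, so what follows rests on my last checks.

- **Cover:** I pressed the grey controller's cover down with shut fingers until it met a stiff stop at 26 N, well past the 12 N catch. It stayed flat after I let go, with its top face at z ≈ 0.061 m, and read the same in the final view.
- **Screwdriver:** I took the yellow screwdriver, the taller of the two tools, and drew it out along its lean. I then brought it upright over the hole and lowered its shaft in.
- **Button:** I stopped pushing at a steady 16.7 N, where the button needs 6 N. The tool had stopped moving about where 5 mm of button travel should end. The grip was steady at 27 mm on the 28 mm handle.
- **Left alone:** I did not touch the nut driver, jar, marker or blue look-alike. The nut driver, jar and marker stood in place in the pictures taken on the way to the hole. I did not check all of them again at the very end.

**Disagreements:**
- The camera estimates of the hole differed by up to about 7 mm at first, in one case probably because the arm was still moving. I aimed by comparing tip and hole in the same wrist and scene pictures, which agreed to about 1 mm before insertion.
- In the final push the tool sat about 1.4 mm off in x with a small side force of 4 N.

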